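# Uncap the spindle socket and hold the arbor ready above it

## Robot

A 7-joint arm with a two-finger parallel gripper is mounted at the origin on the work surface. World frame = base frame: x ahead of the robot, y to its left, z up, the work surface at z = 0. Lengths are in m, angles in rad, forces in N, time in s.
With the tool pointing down it reaches from about 0.4 to 0.9 m from the base axis. Payload 5.5 kg.
Tool frame: the origin (TCP) lies at the centre of the arm's flange, where the gripper is bolted on; the fingertips stand 178 mm ahead of it and the grasp point (between the pads) lies 159 mm ahead of it (robot.tip_reach is the distance from the TCP to the fingertips, in m); z points along the fingers, y is the line along which they close (so a half turn about z gives the same grasp; the last joint's range is limited). The gripper opens to 92 mm and grips with 3 to 60 N. Pads are 19 mm wide; open, the fingers measure 130 mm over their backs; the gripper's body (75 mm by 190 mm) begins 47 mm behind the grasp point.
Start: joints at [-0.838, 0.501, -0.427, 1.55, 0.221, 1.138, -0.21], TCP at [0.294, 0.58, 0.405] pointing down, gripper open.
Joint ranges: [-2.88, 2.88], [-0.31, 2.03], [-1.54, 1.56], [0.2, 2.42], [-1.41, 4.55], [0.19, 2.02], [-2.57, 2.57]. Speed limits (rad/s): [2.57, 2.57, 3.14, 3.14, 3.14, 3.14, 3.14].

## Interface

Orientations are given as a 3x3 rotation matrix whose columns are the frame's x, y, z axes.
In Python, from cell import robot gives the robot as it stands. The module is installed in compiled form; this text tells all that it offers.
- The arm moves only by the tool apply_moves, never from a script. Its argument "plan" is a list of rows, each a list of 7 numbers: the shift along the tool's x, y, z each as a share of 15 cm, from -1 to 1, then the turn, a rotation vector about the tool's x, y, z each as a share of 30 degrees, from -1 to 1, then the opening, from -1 (shut) to 1 (fully open), so that 0 is half open. A call has 1 to 5 rows; each row shifts and turns the commanded pose from where the row before left it, along the tool's axes as they then stand; what a row does not reach is not made up. A row lasts 1/10 s, in which the tool goes at most 50 mm and 8.59 degrees, less where a joint would pass 70% of its speed; a pose out of reach is approached as far as the arm can. A call with a number of a shift or a turn outside -1 to 1 is refused whole. A call with a gripper value outside its range is refused whole. The fingers move at their own pace and stop on an object; the grip force is fixed at half the most. Time passes only in rows, so rows that do not move let the fingers close. It gives the time, the measured TCP pose, the force, the opening and the grip force at its end, in the units of the state.
- robot.observe(): the state, without advancing time (a new reading comes with each control period).
- robot.read_camera(name): name is "scene" or "side" or "wrist"; returns (picture, depth): 384x512x3 uint8, red, green, blue; 384x512 float32, m along the optical axis (not along the pixel's ray), 0 where there is no reading.
- robot.get_calibration(name): a dict with "intrinsics" (3x3 intrinsics, pixels), "k1" (the pictures are not rectified: a ray, as slopes to the right and down, at radius r is drawn at 1 + k1 r^2 times it, then the intrinsics apply), "extrinsics" (4x4, takes a point from camera to world coordinates). Camera axes: x right, y up, looking along -z (the intrinsics and any distortion apply to the point x, -y, -z); pixel columns grow to the right and rows downward; lengths in m; the calibration is good to about 2 mm. A picture is of the moment at which its call begins: read the wrist's pose just before it. get_calibration takes no time and is no camera call; for the wrist camera it gives the pose at the moment of the call.
- robot.job_done(): hands the job in; it is judged then, once.
The state is a dict: "time_s": time; "q": joint angles; "dq": joint speeds; "effort": joint torques, N m; "tcp_pos": TCP position; "ee_rot": TCP orientation; "ft_force": force on the tool from outside, world axes, zero at the start; "wrist_torque": the same for the moment, N m; "grip_width": opening from 0.0 (shut) to 1.0 (fully open); "finger_force": force on a finger pad.
Only numpy, scipy, OpenCV 4.12 (cv2) and the standard library are available. Lean on these libraries where they do the work, as an engineer would, in place of code of your own. Each camera call takes 0.05 s, during which the arm holds its last target. There are 200 camera calls.

## Task

Tip the dust cap up by its fin, lift it off the spindle socket and lay it flat on the bench with the fin up. Then take the arbor out of its rack, carry it over the splash guard, and finish while still holding it hovering about 1 cm above the open socket: upright, centred over the bore, its two drive lugs in line with the slot across the socket's rim. The arbor must not touch the guard or the socket, and the step block, jar and wrench stay where they are.

Things in the scene. Friction and masses are not known exactly. Their poses are not given: they have to be found in the camera images.
- socket_mouth (a point): Centre of the spindle socket's mouth, on its rim plane 70 mm above the bench. Fixed upright steel cylinder, 76 mm wide, on a square grey foot 96 x 96 x 14 mm with sides along x and y; bore 40 mm wide, 54 mm deep. A slot 16 mm wide, 14 mm deep crosses the rim along this point's x. z is up. Left or right of the guard; the cap covers it at first.
- cap_center (a point): Dust cap: loose aluminium disc 92 mm wide, 0.14 kg, on the socket's rim. Point: centre of the underside of its 6 mm plate, resting on the rim. A 3.5 mm thick skirt hangs 7 mm lower round the rim, 4 mm play (flat on the bench the point is 7 mm up). z up; x towards the fin, away from the robot +-1.3 rad at first. Tipped by the fin it pivots on the rim opposite, some 40 mm from here.
- cap_fin (a point): Centre of the cap's upright black plastic fin, a plate standing on the cap near its edge, centre 30 mm from the cap's axis along the cap's x and 22 mm above cap_center: 24 mm long along the cap's x (radially), 10 mm thick along the cap's y (pinch it there), 32 mm tall, its top 38 mm above cap_center. Same axes as the cap.
- arbor_center (a point): Arbor: loose plain steel tool 117 mm tall, 0.3 to 0.6 kg, upright in the rack; point on its axis, half-way up. From below: tapered round shank (18 to 32 mm wide, 60 long), flange 46 mm wide, 12 thick, with two drive lugs on opposite sides along x (64 mm over both, 12 wide), rectangular head 32 (x) x 20 (y) x 45 tall. z up; half a turn makes no difference.
- arbor_head (a point): Centre of the arbor's rectangular head, the place to grip (20 mm across, along y), 36 mm above arbor_center and 94.5 mm above the nose; the head reaches 22.5 mm above and below this point, the flange lies just under it. Same axes as the arbor: x along the drive lugs.
- arbor_nose (a point): Centre of the flat lower end of the arbor's shank, 58.5 mm below arbor_center. Same axes as the arbor.
- rack: Fixed grey plastic tool rack, a block 90 x 130 x 70 mm (x, y, z), origin at the centre of its underside. The arbor stands in its 36 mm middle through hole, shank down, its flange resting on the rack's top (70 mm up); lift it straight up 65 mm to clear. Stands on the other side of the guard from the socket.
- guard_top (a point): Middle of the top edge of the fixed splash guard between rack and socket, 130 mm above the bench. The guard is an upright clear sheet in an aluminium frame, 200 mm long along this point's x, 10 mm thick (y), on a grey foot 56 mm wide with two 83 mm high studs. z is up.
- step_block_mid (a point): Bystander: a loose dark steel step block 60 x 30 x 48 mm; this point is half-way up.
- oil_jar_mid (a point): Bystander: a loose amber glass jar with black cap, 56 mm in diameter, 75 mm tall; this point is half-way up.
- wrench_grip (a point): Bystander: a loose steel wrench 170 mm long lying on the bench; the point is on its handle.
Mind the look-alikes: they are no part of the job. Leave any brown or green look-alike of the part that bears cap_center alone.

How it is judged:
By the outcome, as a careful person would: the job done as asked, in the order asked, and still so for the second after the job is handed in, while the arm keeps its last pose, push and grip.
It also fails if it takes over 69 s, if anything falls off the work surface, if the arm or the gripper's body presses on something with over 40 N, if the wrist force passes 120 N, or if a joint passes its speed limit or range.

## Working session

There is one attempt and no reset: what is moved stays moved. The work goes in short steps, Python scripts to look and compute and a tool call to move; the robot and the scene stay as the last step left them, time stands still between calls to the robot, and variables do not carry over. Pictures are saved under pics/ and viewed, at most 10 in all, crops included, and the job is handed in when it is done.

Besides the shell and the picture viewer there is one more tool, called after "Call:" as a command line: name --pt "numbers of a row" for each row, then --argument value for the rest. apply_moves: Moves the arm, as the interface text tells. Shift numbers are shares of 15 cm and turn numbers shares of 30 degrees, none past 1 either way. Its arguments: {"type":"object","properties":{"plan":{"type":"array"}},"required":["plan"]}

```bash
mkdir -p pics; cat > h.py <<'E'
import numpy as np, cv2
from cell import robot
def grab(name):
    c=robot.get_calibration(name); im,d=robot.read_camera(name)
    return im,d,c
def ray(c,u,v):
    K=np.array(c["intrinsics"]);E=np.array(c["extrinsics"]);k=c["k1"]
    xd=(u-K[0,2])/K[0,0];yd=(v-K[1,2])/K[1,1];x,y=xd,yd
    for _ in range(20):
        s=1+k*(x*x+y*y);x,y=xd/s,yd/s
    return E[:3,3],E[:3,:3]@np.array([x,-y,-1.])
def onplane(c,u,v,z):
    o,r=ray(c,u,v);return o+r*(z-o[2])/r[2]
def pt(c,u,v,d):
    o,r=ray(c,u,v);return o+r*d
def cloud(c,d):
    v,u=np.mgrid[0:d.shape[0],0:d.shape[1]].astype(float)
    K=np.array(c["intrinsics"]);E=np.array(c["extrinsics"]);k=c["k1"]
    xd=(u-K[0,2])/K[0,0];yd=(v-K[1,2])/K[1,1];x,y=xd.copy(),yd.copy()
    for _ in range(20):
        s=1+k*(x*x+y*y);x,y=xd/s,yd/s
    P=np.stack([x*d,-y*d,-d],-1)@E[:3,:3].T+E[:3,3]
    P[d==0]=np.nan
    return P
def save(im,n,s=1):
    cv2.imwrite("pics/"+n,cv2.resize(im[...,::-1],None,fx=s,fy=s,interpolation=cv2.INTER_CUBIC))
E
python3 - <<'E'
from h import *
for n in("scene","side","wrist"):
    im,d,c=grab(n);save(im,n+"0.png",1.5);np.savez(n+"0.npz",im=im,d=d,**{k:np.array(v) for k,v in c.items()})
    print(n,np.array(c["extrinsics"]).round(3).tolist(),(d>0).mean())
s=robot.observe();print(s)
E
```

```text
scene [[-0.848, -0.393, 0.355, 0.967], [0.53, -0.639, 0.558, 0.716], [0.007, 0.661, 0.75, 1.055], [0.0, 0.0, 0.0, 1.0]] 0.9957987467447916
side [[-0.993, 0.052, -0.11, 0.325], [-0.121, -0.485, 0.866, 1.415], [-0.008, 0.873, 0.487, 0.914], [0.0, 0.0, 0.0, 1.0]] 0.9957478841145834
wrist [[0.452, -0.848, -0.276, 0.218], [0.892, 0.429, 0.144, 0.618], [-0.003, -0.311, 0.95, 0.384], [0.0, 0.0, 0.0, 1.0]] 0.995819091796875
{'time_s': 0.15, 'q': array([-0.83778542,  0.50166441, -0.42685273,  1.55116599,  0.22081446,
        1.13828885, -0.21025575]), 'dq': array([ 0.00069488, -0.00355179, -0.00038817, -0.00236352,  0.00085124,
        0.00050343,  0.00149165]), 'effort': array([-7.42167322e-03, -5.67102563e+01, -5.82562834e+00, -2.79452419e+01,
       -6.87509822e-02,  2.65471899e-02,  1.36702661e-04]), 'tcp_pos': array([0.2941805 , 0.57933369, 0.40391678]), 'ee_rot': array([[-8.91700325e-01,  4.52625673e-01, -7.27702256e-04],
       [ 4.52626253e-01,  8.91699407e-01, -1.28167453e-03],
       [ 6.87728716e-05, -1.47224674e-03, -9.99998914e-01]]), 'ft_force': array([ 0.03042208, -0.69325359, -0.59995433]), 'wrist_torque': array([ 0.0174965 , -0.0595021 ,  0.05691138]), 'finger_force': 0.0, 'grip_width': 0.9999786485029953}
```

View pics/scene0.png

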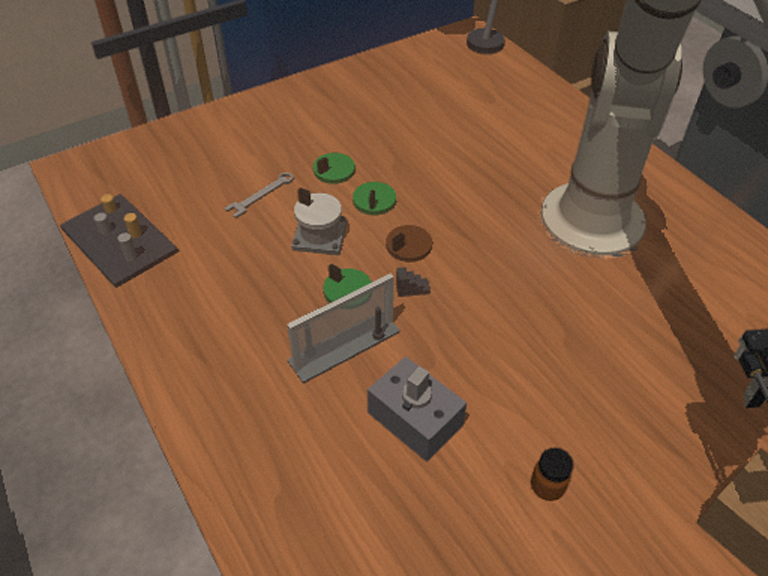

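View pics/side0.png

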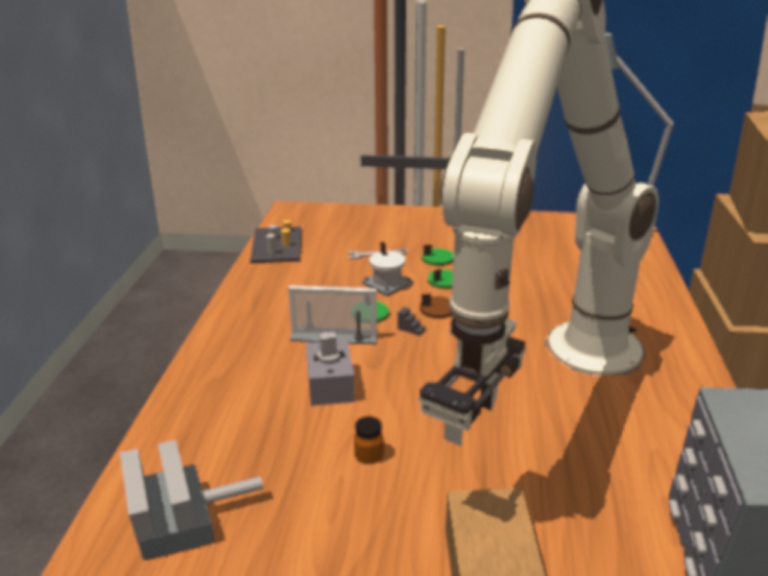

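The scene view (shown at 1.5x) has these cap candidates: aluminium cap on the socket at (318,210), green look-alikes at (334,167), (374,197) and (347,287), and a brown one at (409,242). I choose the aluminium one, which sits on the grey-footed socket with its fin at (305,196). The rack with the arbor is at (416,400), the guard at (343,330), step block (412,282), jar (552,472) and wrench (260,193).

```bash
python3 - <<'E'
from h import *
D=np.load("scene0.npz");im=D["im"];d=D["d"];c={k:D[k] for k in("intrinsics","k1","extrinsics")}
P=cloud(c,d)
def P2(u,v): # display px
    return P[int(v/1.5),int(u/1.5)].round(3)
for n,u,v in [("cap",322,214),("fin",305,196),("guardL",292,326),("guardR",393,282),("gfoot",343,352),("head",418,376),("racktop",440,395),("block",405,275),("jar",555,458),("wr",260,193),("foot",318,245)]: print(n,P2(u,v))
hsv=cv2.cvtColor(im,cv2.COLOR_RGB2HSV)
def cl(u0,u1,v0,v1,f,name):
    s=np.s_[int(v0/1.5):int(v1/1.5),int(u0/1.5):int(u1/1.5)]
    p=P[s].reshape(-1,3);h=hsv[s].reshape(-1,3);q=p[f(p,h)]
    print(name,len(q),q.mean(0).round(4),q.min(0).round(3),q.max(0).round(3));return q
# cap top plane 76mm
q=cl(285,350,180,235,lambda p,h:(p[:,2]>.068)&(p[:,2]<.084)&(h[:,1]<60),"captop")
(cx,cy),r=cv2.minEnclosingCircle(q[:,:2].astype(np.float32));print("circ",cx,cy,r)
q=cl(285,350,180,215,lambda p,h:(p[:,2]>.084),"fin")
q=cl(360,470,355,430,lambda p,h:(p[:,2]>.063)&(p[:,2]<.076),"racktop")
print(cv2.minAreaRect(q[:,:2].astype(np.float32)))
q=cl(395,435,360,400,lambda p,h:(p[:,2]>.12),"head")
print(cv2.minAreaRect(q[:,:2].astype(np.float32)))
q=cl(285,400,270,340,lambda p,h:(p[:,2]>.122)&(p[:,2]<.14),"guardtop")
print(cv2.minAreaRect(q[:,:2].astype(np.float32)))
q=cl(285,355,215,255,lambda p,h:(p[:,2]>.01)&(p[:,2]<.018)&(h[:,1]<60),"foot")
save(im[100:250,170:330],"crop1.png",4)
E
```

```text
cap [ 0.51  -0.229  0.077]
fin [ 0.525 -0.266  0.102]
guardL [0.701 0.027 0.132]
guardR [ 0.448 -0.065 -0.002]
gfoot [0.615 0.03  0.006]
head [0.58  0.205 0.123]
racktop [0.548 0.225 0.069]
block [ 0.445 -0.031  0.049]
jar [0.47  0.409 0.077]
wr [ 0.557 -0.422  0.007]
foot [ 0.53  -0.213  0.015]
captop 534 [ 0.5116 -0.2396  0.0758] [ 0.464 -0.29   0.068] [ 0.557 -0.198  0.082]
circ 0.5105314254760742 -0.2451229691505432 0.0484357625246048
fin 74 [ 0.5253 -0.2704  0.0992] [ 0.515 -0.285  0.084] [ 0.535 -0.259  0.113]
racktop 1368 [0.5842 0.2112 0.0698] [0.522 0.135 0.063] [0.642 0.274 0.076]
((0.5818920731544495, 0.20847970247268677), (0.09441910684108734, 0.13193123042583466), 14.482473373413086)
head 127 [0.5828 0.2103 0.1266] [0.565 0.194 0.12 ] [0.6   0.225 0.132]
((0.5814240574836731, 0.20885448157787323), (0.03334520757198334, 0.02136167138814926), 21.122371673583984)
guardtop 395 [0.6083 0.0212 0.1286] [0.505 0.01  0.122] [0.706 0.029 0.136]
((0.6054359674453735, 0.020165476948022842), (0.2009962499141693, 0.015301350504159927), 1.6270860433578491)
foot 245 [ 0.5187 -0.2219  0.0138] [ 0.448 -0.287  0.01 ] [ 0.575 -0.182  0.018]
```

View pics/crop1.png

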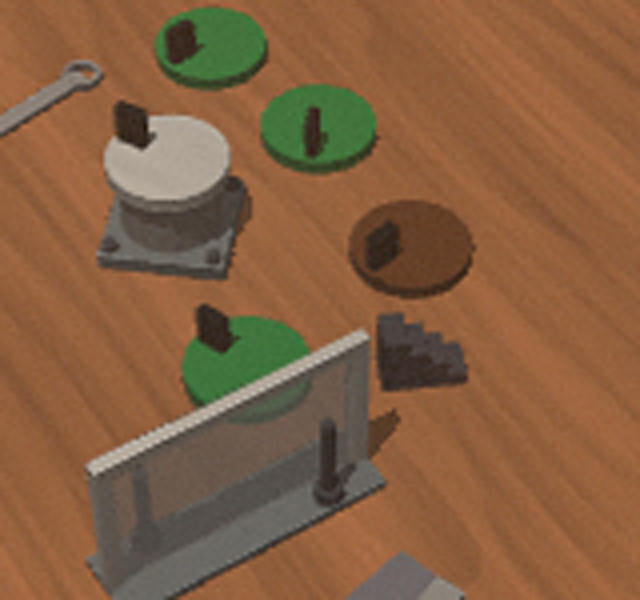

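The close crop confirms the choice: the aluminium cap on the grey socket, with its black fin at crop pixel (131,124) and the two green and brown look-alikes lying directly on the bench. Cap centre is about (0.511,-0.245, top 0.076) and fin about (0.525,-0.271). Both heights match the description, so I go there.

Call:
apply_moves --pt "-0.252 -0.193 0 0 0 0 1" --pt "-0.252 -0.193 0 0 0 0 1" --pt "-0.252 -0.193 0 0 0 0 1" --pt "-0.252 -0.193 0 0 0 0 1" --pt "-0.252 -0.193 0 0 0 0 1"

```text
time_s: 0.65
tcp_pos: [0.3977, 0.363, 0.4045]
ee_rot: [[-0.892, 0.453, -0.0], [0.453, 0.892, -0.0], [0.0, -0.0, -1.0]]
ft_force: [0.5, 0.4, 1.0]
grip_width: 1.001
finger_force: 0.0
```

Call:
apply_moves --pt "-0.252 -0.193 0 0 0 0 1" --pt "-0.252 -0.193 0 0 0 0 1" --pt "-0.252 -0.193 0 0 0 0 1" --pt "-0.252 -0.193 0 0 0 0 1" --pt "-0.252 -0.193 0 0 0 0 1"

```text
time_s: 1.15
tcp_pos: [0.5006, 0.1484, 0.4047]
ee_rot: [[-0.892, 0.453, 0.0], [0.453, 0.892, 0.0], [-0.0, 0.0, -1.0]]
ft_force: [0.9, 0.4, -0.1]
grip_width: 0.998
finger_force: 0.0
```

Call:
apply_moves --pt "-0.154 -0.262 0 0 0 0 1" --pt "-0.154 -0.262 0 0 0 0 1" --pt "-0.154 -0.262 0 0 0 0 1" --pt "-0.154 -0.262 0 0 0 0 1" --pt "-0.154 -0.262 0 0 0 0 1"

```text
time_s: 1.65
tcp_pos: [0.5139, -0.0789, 0.4047]
ee_rot: [[-0.892, 0.453, -0.0], [0.453, 0.892, 0.0], [0.0, 0.0, -1.0]]
ft_force: [0.5, 0.8, -0.1]
grip_width: 1.003
finger_force: 0.0
```

Call:
apply_moves --pt "-0.154 -0.262 0 0 0 0 1" --pt "-0.154 -0.262 0 0 0 0 1" --pt "-0.154 -0.262 0 0 0 0 1" --pt "-0.154 -0.262 0 0 0 0 1" --pt "0 0 0 0 0 0.283 1"

```text
time_s: 2.15
tcp_pos: [0.5235, -0.2674, 0.4044]
ee_rot: [[-0.809, 0.588, -0.001], [0.588, 0.809, -0.004], [-0.002, -0.004, -1.0]]
ft_force: [-0.5, 0.1, 0.7]
grip_width: 0.995
finger_force: 0.0
```

Call:
apply_moves --pt "0 0 0 0 0 0.283 1" --pt "0 0 0 0 0 0.283 1" --pt "0 0 0 0 0 0.283 1" --pt "0 0 0 0 0 0 1"

```text
time_s: 2.55
tcp_pos: [0.5254, -0.259, 0.4044]
ee_rot: [[-0.486, 0.874, -0.001], [0.874, 0.486, 0.0], [0.0, -0.001, -1.0]]
ft_force: [-0.5, 0.1, 0.3]
grip_width: 1.001
finger_force: 0.0
```

```bash
cat > capm.py <<'E'
from h import *
s=robot.observe();print(s["tcp_pos"].round(4),s["q"].round(2))
im,d,c=grab("wrist");P=cloud(c,d);hsv=cv2.cvtColor(im,cv2.COLOR_RGB2HSV)
np.savez("w1.npz",im=im,d=d,**{k:np.array(v) for k,v in c.items()});save(im,"w1.png",1.25)
near=np.hypot(P[...,0]-.511,P[...,1]+.245)<.075
def rep(n,m):
    q=P[m];print(n,len(q),q.mean(0).round(4),q.min(0).round(3),q.max(0).round(3));return q
q=rep("top",near&(P[...,2]>.07)&(P[...,2]<.082)&(hsv[...,1]<60))
(x,y),r=cv2.minEnclosingCircle(q[:,:2].astype(np.float32));print("circ",x,y,r)
q=rep("fin",near&(P[...,2]>.102)&(P[...,2]<.115));print(cv2.minAreaRect(q[:,:2].astype(np.float32)))
E
python3 capm.py
```

```text
[ 0.5254 -0.259   0.4044] [ 0.35  0.35  0.08  1.73 -0.03  1.06  0.95]
top 4545 [ 0.5071 -0.2448  0.0765] [ 0.463 -0.292  0.07 ] [ 0.554 -0.202  0.081]
circ 0.5085731744766235 -0.2479468137025833 0.04604463651776314
fin 198 [ 0.5219 -0.2735  0.1082] [ 0.513 -0.286  0.103] [ 0.532 -0.262  0.11 ]
((0.5222091674804688, -0.2741240859031677), (0.008853649720549583, 0.02371523343026638), 28.94478416442871)
```

View pics/w1.png

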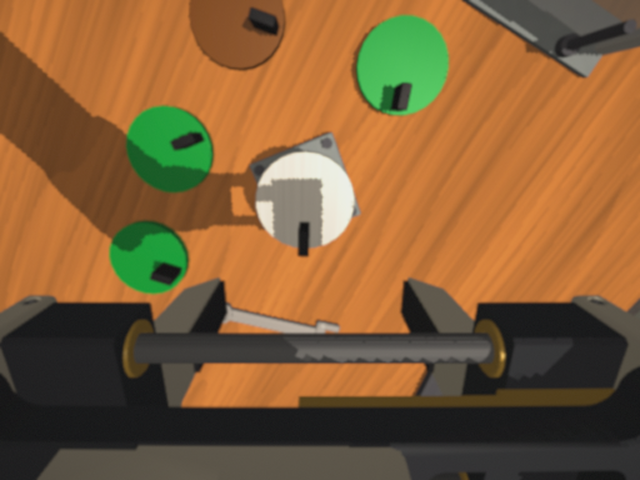

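The wrist picture (1.25x) shows the cap at (305,200) with the fin at (303,238), between the open fingers' line; cap radius 46 mm, fin 9 x 24 mm at 29°, centred 30 mm off the axis, all as described. Descend and pinch.

Call:
apply_moves --pt "-0.078 -0.066 0.1 0 0 0 0" --pt "0 0 0.3 0 0 0 0" --pt "0 0 0.3 0 0 0 0" --pt "0 0 0.2 0 0 0 0" --pt "0 0 0.08 0 0 0 0"

```text
time_s: 3.1
tcp_pos: [0.5203, -0.2744, 0.2538]
ee_rot: [[-0.488, 0.873, -0.006], [0.873, 0.488, 0.003], [0.006, -0.004, -1.0]]
ft_force: [-17.3, 13.4, 73.9]
grip_width: 0.616
finger_force: 38.8
```

Call:
apply_moves --pt "0 0 0 0 0 0 0" --pt "0 0 0 0 0 0 -0.5" --pt "0 0 0 0 0 0 -1" --pt "0 0 0 0 0 0 -1" --pt "0 0 0 0 0 0 -1"

```text
time_s: 3.6
tcp_pos: [0.5226, -0.2745, 0.2581]
ee_rot: [[-0.487, 0.874, 0.001], [0.874, 0.487, -0.0], [-0.001, 0.0, -1.0]]
ft_force: [1.1, -0.9, -1.2]
grip_width: 0.201
finger_force: 0.0
```

Call:
apply_moves --pt "0 0 0 0 0 0 -1" --pt "0 0 0 0 0 0 -1" --pt "0 0 0 0 0 0 -1"

```text
time_s: 3.9
tcp_pos: [0.5227, -0.2742, 0.258]
ee_rot: [[-0.487, 0.873, 0.0], [0.873, 0.487, -0.0], [-0.0, 0.0, -1.0]]
ft_force: [-0.4, 0.1, 1.7]
grip_width: 0.11
finger_force: 29.9
```

The fin is held (10 mm gap, 30 N), although a fingertip bumped the plate briefly on the way down, so I'll go slower from here. Now I tip about the far rim, with the pivot at tool (+70, 0, +188) mm, in 3° rows.

Call:
apply_moves --pt "0.0663 0 -0.0227 0 -0.1 0 -1" --pt "0.0663 0 -0.0227 0 -0.1 0 -1" --pt "0.0663 0 -0.0227 0 -0.1 0 -1" --pt "0.0663 0 -0.0227 0 -0.1 0 -1" --pt "0.0663 0 -0.0227 0 -0.1 0 -1"

```text
time_s: 4.4
tcp_pos: [0.4972, -0.2291, 0.2693]
ee_rot: [[-0.47, 0.874, 0.127], [0.844, 0.487, -0.227], [-0.26, 0.0, -0.966]]
ft_force: [0.4, -0.0, -2.5]
grip_width: 0.105
finger_force: 29.9
```

Call:
apply_moves --pt "0.0663 0 -0.0227 0 -0.1 0 -1" --pt "0.0663 0 -0.0227 0 -0.1 0 -1" --pt "0.0663 0 -0.0227 0 -0.1 0 -1" --pt "0.0663 0 -0.0227 0 -0.1 0 -1" --pt "0 0 0 0 0 0 -1"

```text
time_s: 4.9
tcp_pos: [0.4768, -0.1898, 0.268]
ee_rot: [[-0.439, 0.871, 0.221], [0.776, 0.492, -0.395], [-0.453, -0.002, -0.892]]
ft_force: [-1.0, 1.7, -0.9]
grip_width: 0.105
finger_force: 29.9
```

```bash
python3 - <<'E'
from h import *
s=robot.observe();print(s["tcp_pos"].round(4),s["ee_rot"].round(3).tolist(),s["grip_width"],s["ft_force"].round(1))
im,d,c=grab("scene");w,_,_=grab("wrist")
save(np.hstack([cv2.resize(im[110:190,170:270],(400,320),interpolation=cv2.INTER_CUBIC),cv2.resize(w,(400,320))]),"tip.png",1)
E
```

```text
[ 0.4768 -0.1898  0.268 ] [[-0.439, 0.871, 0.221], [0.776, 0.492, -0.395], [-0.453, -0.002, -0.892]] 0.10545962480618898 [-1.   1.7 -0.9]
```

View pics/tip.png

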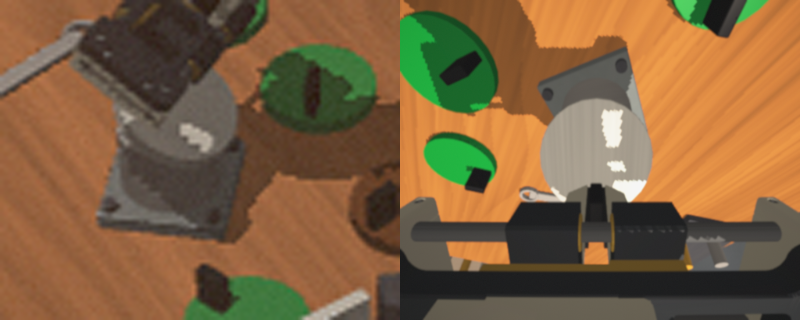

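The left crop (scene) shows the cap tipped up on the socket, held by the gripper at (150,90). The right wrist view shows the fin pinched at (597,195) and the cap disc moved with it, the socket foot behind. Lift, carry to clear bench near (0.67,-0.22), level it.

Call:
apply_moves --pt "-0.06 0 -0.119 0 0 0 -1" --pt "-0.06 0 -0.119 0 0 0 -1" --pt "-0.06 0 -0.119 0 0 0 -1" --pt "-0.06 0 -0.119 0 0 0 -1" --pt "0 0 0 0 0 0 -1"

```text
time_s: 5.5
tcp_pos: [0.4781, -0.1947, 0.352]
ee_rot: [[-0.429, 0.875, 0.225], [0.78, 0.484, -0.397], [-0.456, 0.005, -0.89]]
ft_force: [1.0, -0.1, -1.6]
grip_width: 0.106
finger_force: 29.9
```

Call:
apply_moves --pt "-0.0939 0.2041 0.0472 0 0 0 -1" --pt "-0.0939 0.2041 0.0472 0 0 0 -1" --pt "-0.0939 0.2041 0.0472 0 0 0 -1" --pt "-0.0939 0.2041 0.0472 0 0 0 -1" --pt "-0.0939 0.2041 0.0472 0 0 0 -1"

```text
time_s: 6.0
tcp_pos: [0.6501, -0.1881, 0.3477]
ee_rot: [[-0.433, 0.874, 0.219], [0.78, 0.485, -0.395], [-0.452, -0.001, -0.892]]
ft_force: [0.8, -0.5, -1.0]
grip_width: 0.107
finger_force: 29.9
```

Call:
apply_moves --pt "-0.0832 0 0.0033 0 0.15 0 -1" --pt "-0.0832 0 0.0033 0 0.15 0 -1" --pt "-0.0832 0 0.0033 0 0.15 0 -1" --pt "-0.0832 0 0.0033 0 0.15 0 -1" --pt "-0.0832 0 0.0033 0 0.15 0 -1"

```text
time_s: 6.5
tcp_pos: [0.678, -0.2412, 0.365]
ee_rot: [[-0.484, 0.874, 0.036], [0.872, 0.485, -0.063], [-0.073, 0.001, -0.997]]
ft_force: [0.2, 0.4, -1.6]
grip_width: 0.106
finger_force: 29.9
```

Call:
apply_moves --pt "-0.0832 0 0.0033 0 0.15 0 -1" --pt "0 0 0 0 0 0 -1" --pt "0 0 0 0 0 0 -1"

```text
time_s: 6.8
tcp_pos: [0.6836, -0.2518, 0.3649]
ee_rot: [[-0.484, 0.875, -0.001], [0.875, 0.484, -0.0], [0.0, -0.001, -1.0]]
ft_force: [-0.9, 0.8, -0.8]
grip_width: 0.104
finger_force: 29.9
```

```bash
python3 - <<'E'
from h import *
s=robot.observe();print(s["tcp_pos"].round(4),s["ee_rot"].round(3).tolist(),s["grip_width"],s["ft_force"].round(1))
im,d,c=grab("scene");w,dw,cw=grab("wrist");P=cloud(cw,dw);T=s["tcp_pos"];hsv=cv2.cvtColor(w,cv2.COLOR_RGB2HSV)
m=(np.hypot(P[...,0]-.67,P[...,1]+.22)<.07)&(hsv[...,1]<60)&(P[...,2]>.03)&(P[...,2]<T[2]-.165)
q=P[m];print(len(q),q.mean(0).round(3));A=np.c_[q[:,:2]-q[:,:2].mean(0),np.ones(len(q))];k=np.linalg.lstsq(A,q[:,2],rcond=None)[0];print("plane",k.round(3))
save(np.hstack([cv2.resize(im[80:240,130:330],(400,320),interpolation=cv2.INTER_CUBIC),cv2.resize(w,(400,320))]),"lvl.png",1)
E
```

```text
[ 0.6836 -0.2518  0.3649] [[-0.484, 0.875, -0.001], [0.875, 0.484, -0.0], [0.0, -0.001, -1.0]] 0.10424703859745754 [-0.9  0.8 -0.8]
13668 [ 0.665 -0.218  0.184]
plane [ 0.01  -0.022  0.184]
```

View pics/lvl.png

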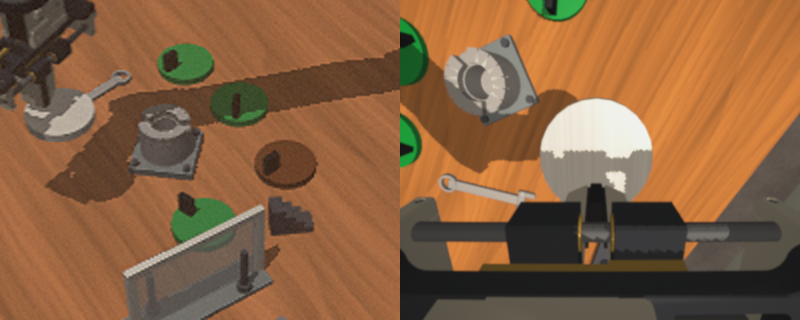

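The left crop shows the cap level in the gripper at (60,110) over bare bench, with the socket now open at (165,125); on the right the disc is at (597,150) and the wrench end at (530,197). I'll check that the wrench clears the landing spot, and also measure the socket.

```bash
python3 - <<'E'
from h import *
D=np.load("scene0.npz");c={k:D[k] for k in("intrinsics","k1","extrinsics")}
for u,v in[(235,212),(240,210),(288,178)]: print(onplane(c,u/1.5,v/1.5,.005).round(3))
E
```

```text
[ 0.627 -0.395  0.005]
[ 0.615 -0.395  0.005]
[ 0.484 -0.433  0.005]
```

Call:
apply_moves --pt "0 0 0.15 0 0 0 -1" --pt "0 0 0.28 0 0 0 -1" --pt "0 0 0.28 0 0 0 -1" --pt "0 0 0.18 0 0 0 -1" --pt "0 0 0.1 0 0 0 -1"

```text
time_s: 7.4
tcp_pos: [0.6831, -0.2477, 0.2148]
ee_rot: [[-0.489, 0.873, -0.004], [0.873, 0.489, 0.002], [0.003, -0.003, -1.0]]
ft_force: [0.1, 0.9, -1.7]
grip_width: 0.11
finger_force: 29.9
```

Call:
apply_moves --pt "0 0 0.06 0 0 0 -1" --pt "0 0 0.04 0 0 0 -1" --pt "0 0 0.02 0 0 0 -1" --pt "0 0 0.01 0 0 0 -1" --pt "0 0 0 0 0 0 -1"

```text
time_s: 7.9
tcp_pos: [0.6847, -0.2502, 0.1997]
ee_rot: [[-0.487, 0.874, 0.002], [0.874, 0.487, -0.0], [-0.001, 0.001, -1.0]]
ft_force: [-0.1, 0.5, -1.4]
grip_width: 0.108
finger_force: 29.9
```

Call:
apply_moves --pt "0 0 0.015 0 0 0 -1" --pt "0 0 0.01 0 0 0 -1" --pt "0 0 0.01 0 0 0 -1" --pt "0 0 0 0 0 0 -1"

```text
time_s: 8.3
tcp_pos: [0.6845, -0.2502, 0.195]
ee_rot: [[-0.487, 0.874, 0.001], [0.874, 0.487, -0.0], [-0.0, 0.001, -1.0]]
ft_force: [-3.4, 0.8, 7.0]
grip_width: 0.107
finger_force: 29.9
```

```bash
python3 - <<'E'
from h import *
s=robot.observe();print(s["tcp_pos"].round(4),s["ft_force"].round(1))
w,dw,cw=grab("wrist");P=cloud(cw,dw);hsv=cv2.cvtColor(w,cv2.COLOR_RGB2HSV)
m=(np.hypot(P[...,0]-.67,P[...,1]+.22)<.07)&(hsv[...,1]<60)&(P[...,2]<.03)
q=P[m];print(len(q),q.mean(0).round(4));A=np.c_[q[:,:2]-q[:,:2].mean(0),np.ones(len(q))];k=np.linalg.lstsq(A,q[:,2],rcond=None)[0];print("plane",k.round(4))
E
```

```text
[ 0.6845 -0.2502  0.195 ] [-3.4  0.8  7. ]
13819 [ 0.6662 -0.2177  0.0139]
plane [ 0.011  -0.0239  0.0139]
```

Touching the bench at 7 N with the plate top at 14 mm. Release and rise.

Call:
apply_moves --pt "0 0 0 0 0 0 -0.6" --pt "0 0 0 0 0 0 -0.3" --pt "0 0 0 0 0 0 -0.3" --pt "0 0 -0.1 0 0 0 -0.3" --pt "0 0 -0.2 0 0 0 -0.3"

```text
time_s: 8.85
tcp_pos: [0.683, -0.2495, 0.2363]
ee_rot: [[-0.487, 0.874, -0.006], [0.874, 0.487, 0.002], [0.004, -0.004, -1.0]]
ft_force: [0.0, -0.2, 0.5]
grip_width: 0.349
finger_force: 0.0
```

Call:
apply_moves --pt "0 0 -0.3 0 0 0 0" --pt "0 0 -0.3 0 0 0 1" --pt "0 0 -0.3 0 0 0 1" --pt "0 0 -0.25 0 0 0 1" --pt "0 0 0 0 0 0 1"

```text
time_s: 9.35
tcp_pos: [0.6858, -0.251, 0.4204]
ee_rot: [[-0.487, 0.874, 0.013], [0.874, 0.487, -0.004], [-0.01, 0.009, -1.0]]
ft_force: [0.6, -0.6, 0.3]
grip_width: 0.738
finger_force: 0.0
```

```bash
cat > sock.py <<'E'
from h import *
s=robot.observe();print(s["tcp_pos"].round(4),s["ft_force"].round(1),s["grip_width"])
im,d,c=grab("scene");w,dw,cw=grab("wrist")
np.savez("s2.npz",im=im,d=d,**{k:np.array(v) for k,v in c.items()})
np.savez("w2.npz",im=w,d=dw,**{k:np.array(v) for k,v in cw.items()})
save(np.hstack([cv2.resize(im[80:240,130:330],(400,320),interpolation=cv2.INTER_CUBIC),cv2.resize(w,(400,320))]),"rel.png",1)
P=cloud(cw,dw);hsv=cv2.cvtColor(w,cv2.COLOR_RGB2HSV)
m=(np.hypot(P[...,0]-.67,P[...,1]+.22)<.09)&(hsv[...,1]<60)&(P[...,2]<.03)&(P[...,2]>.004)
q=P[m]
if len(q): print("cap",len(q),q.mean(0).round(4),q[:,2].min(),q[:,2].max());A=np.c_[q[:,:2]-q[:,:2].mean(0),np.ones(len(q))];print("plane",np.linalg.lstsq(A,q[:,2],rcond=None)[0].round(4))
for nm,PP in(("wrist",P),("scene",cloud(c,d))):
    near=np.hypot(PP[...,0]-.509,PP[...,1]+.247)<.06
    q=PP[near&(PP[...,2]>.063)&(PP[...,2]<.077)]
    if len(q)<10: continue
    (x,y),r=cv2.minEnclosingCircle(q[:,:2].astype(np.float32));print(nm,"rim",len(q),x,y,r,q[:,2].mean())
E
python3 sock.py
```

```text
[ 0.6858 -0.251   0.4204] [ 0.6 -0.6  0.3] 0.7379567865494715
cap 3158 [ 0.6679 -0.2218  0.0135] 0.010315833709183542 0.025889841905694155
plane [-0.0001 -0.0022  0.0135]
wrist rim 2402 0.509254515171051 -0.24828806519508362 0.03896166384220123 0.0703195233897726
scene rim 285 0.5126751661300659 -0.24748513102531433 0.04345109313726425 0.06900837192414738
```

View pics/rel.png

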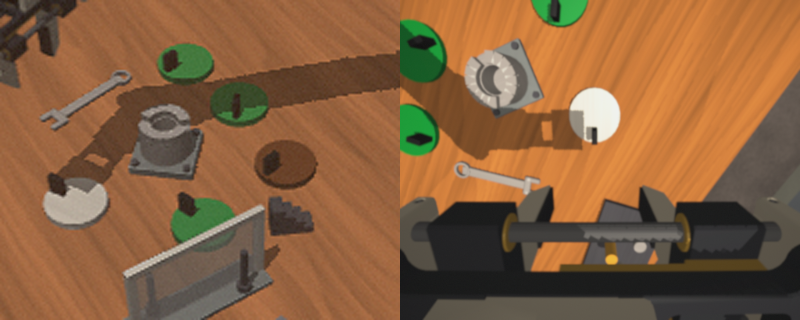

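The cap lies flat with its fin up at left (75,200): plate top 13.5 mm, zero slope, wrench untouched. The socket is open at (165,125), with the rim at 70 mm. Next I look at the socket from above to measure the slot.

Call:
apply_moves --pt "0.133 -0.252 0.02 0 0 0 1" --pt "0.133 -0.252 0.02 0 0 0 1" --pt "0.133 -0.252 0.02 0 0 0 1" --pt "0.133 -0.252 0.02 0 0 0 1" --pt "0 0 0 0 0 0 1"

```text
time_s: 9.95
tcp_pos: [0.5063, -0.2548, 0.3959]
ee_rot: [[-0.482, 0.876, -0.01], [0.876, 0.482, 0.003], [0.008, -0.007, -1.0]]
ft_force: [0.5, -0.5, -0.3]
grip_width: 1.004
finger_force: 0.0
```

Call:
apply_moves --pt "0 0 0 0 0 0 1" --pt "0 0 0 0 0 0 1"

```text
time_s: 10.15
tcp_pos: [0.5142, -0.2535, 0.3985]
ee_rot: [[-0.487, 0.873, 0.0], [0.873, 0.487, 0.0], [0.0, 0.0, -1.0]]
ft_force: [0.3, -0.3, 0.9]
grip_width: 1.001
finger_force: 0.0
```

```bash
cat > slot.py <<'E'
from h import *
s=robot.observe();print(s["tcp_pos"].round(4),s["ee_rot"].round(3).tolist())
w,dw,cw=grab("wrist");np.savez("w3.npz",im=w,d=dw,**{k:np.array(v) for k,v in cw.items()})
P=cloud(cw,dw);X=P[...,0]-.509;Y=P[...,1]+.248;R=np.hypot(X,Y)
rim=(R<.05)&(P[...,2]>.064)&(P[...,2]<.077)
q=P[rim];(x,y),r=cv2.minEnclosingCircle(q[:,:2].astype(np.float32));print("rim",len(q),x,y,r,q[:,2].mean())
# robust outer circle via percentile radii
X=P[...,0]-x;Y=P[...,1]-y;R=np.hypot(X,Y);th=np.arctan2(Y,X)
b=np.degrees(th[rim&(R>.024)&(R<.035)]);h,e=np.histogram(b,72,(-180,180));print([(int(a),int(n)) for a,n in zip(e,h)])
sl=(R>.024)&(R<.036)&(P[...,2]>.048)&(P[...,2]<.063);print("slot",sl.sum(),np.degrees(np.angle(np.exp(2j*th[sl]).mean()))/2)
f=(R<.08)&(P[...,2]>.009)&(P[...,2]<.019)&(cv2.cvtColor(w,cv2.COLOR_RGB2HSV)[...,1]<80)
print("foot",f.sum(),cv2.minAreaRect(P[f][:,:2].astype(np.float32)))
vs,us=np.where(R<.09);save(w[vs.min():vs.max(),us.min():us.max()],"slot.png",4);print(us.min(),vs.min())
E
python3 slot.py
```

```text
[ 0.5142 -0.2535  0.3985] [[-0.487, 0.873, 0.0], [0.873, 0.487, 0.0], [0.0, 0.0, -1.0]]
rim 1873 0.5085013508796692 -0.2480107843875885 0.03801706060767174 0.07035417535186937
[(-180, 22), (-175, 20), (-170, 21), (-165, 21), (-160, 17), (-155, 20), (-150, 21), (-145, 19), (-140, 20), (-135, 20), (-130, 19), (-125, 20), (-120, 20), (-115, 17), (-110, 16), (-105, 21), (-100, 17), (-95, 17), (-90, 19), (-85, 19), (-80, 17), (-75, 17), (-70, 20), (-65, 17), (-60, 19), (-55, 6), (-50, 0), (-45, 0), (-40, 0), (-35, 0), (-30, 7), (-25, 18), (-20, 19), (-15, 18), (-10, 20), (-5, 20), (0, 17), (5, 20), (10, 21), (15, 17), (20, 20), (25, 19), (30, 22), (35, 20), (40, 21), (45, 19), (50, 20), (55, 22), (60, 21), (65, 19), (70, 25), (75, 20), (80, 20), (85, 21), (90, 22), (95, 24), (100, 21), (105, 22), (110, 21), (115, 26), (120, 20), (125, 8), (130, 0), (135, 0), (140, 0), (145, 0), (150, 14), (155, 20), (160, 22), (165, 20), (170, 21), (175, 20)]
slot 216 -40.34352186847338
foot 1886 ((0.5083417296409607, -0.24771122634410858), (0.09501653909683228, 0.09503035247325897), 49.7899284362793)
0 91
```

View pics/slot.png

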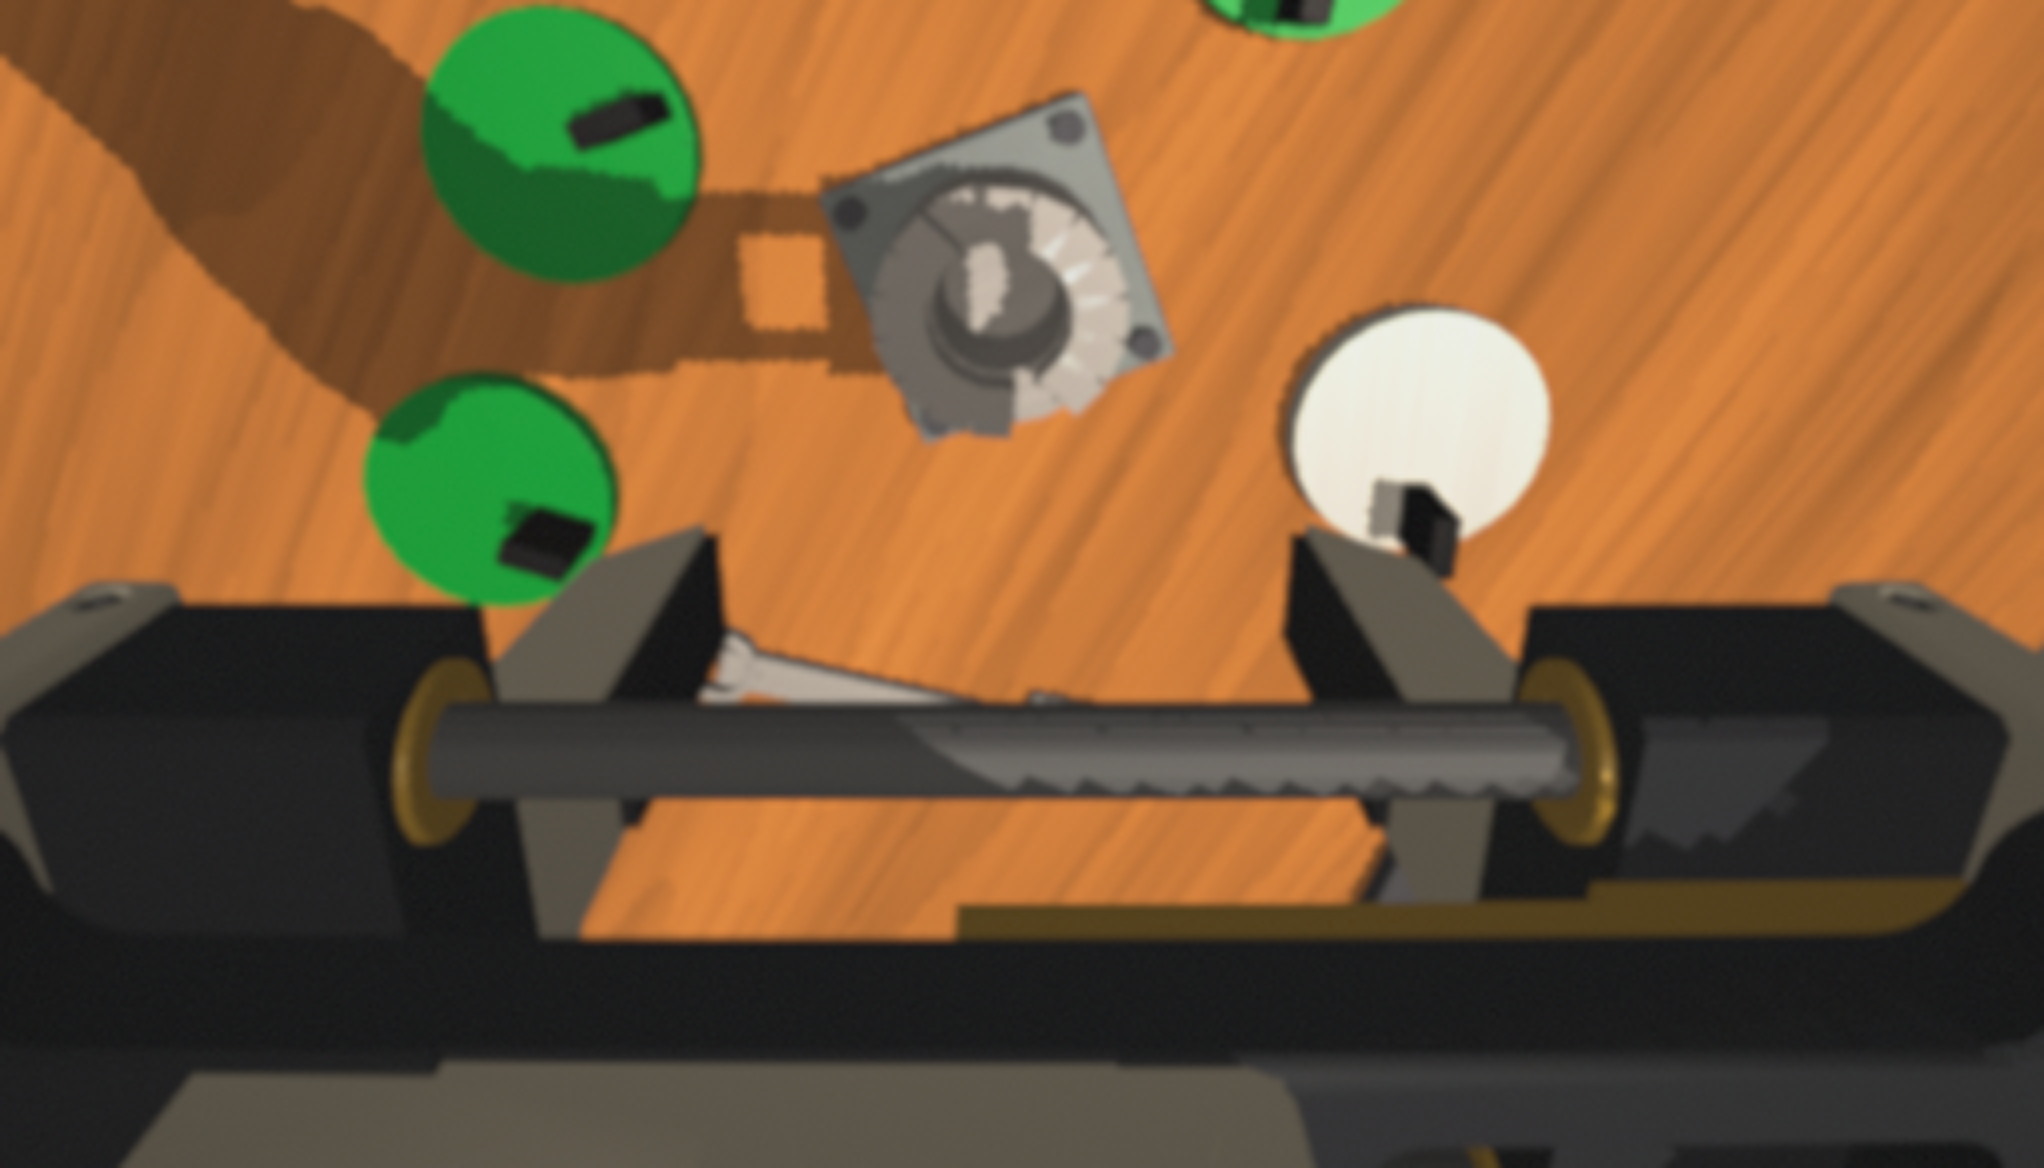

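The slot view (the crop came out larger than intended) shows the open socket at (1000,280), with the slot running from upper-left (930,210) to lower-right. Slot and foot agree: slot direction -40.3°, mouth at (0.5084,-0.2479), rim radius 38 mm at 70 mm height. On to the arbor.

Call:
apply_moves --pt "0.248 0.189 0 0 0 0 1" --pt "0.248 0.189 0 0 0 0 1" --pt "0.248 0.189 0 0 0 0 1" --pt "0.248 0.189 0 0 0 0 1" --pt "0.248 0.189 0 0 0 0 1"

```text
time_s: 10.7
tcp_pos: [0.5478, -0.0198, 0.3988]
ee_rot: [[-0.488, 0.873, 0.001], [0.873, 0.488, 0.0], [-0.0, 0.001, -1.0]]
ft_force: [0.8, 0.0, -0.3]
grip_width: 1.002
finger_force: 0.0
```

Call:
apply_moves --pt "0.248 0.189 0 0 0 0 1" --pt "0.248 0.189 0 0 0 0 1" --pt "0.248 0.189 0 0 0 0 1" --pt "0.248 0.189 0 0 0 0 1" --pt "0.248 0.189 0 0 0 0 1"

```text
time_s: 11.2
tcp_pos: [0.5807, 0.2121, 0.3986]
ee_rot: [[-0.488, 0.873, 0.0], [0.873, 0.488, 0.0], [0.0, 0.0, -1.0]]
ft_force: [0.4, -0.2, 0.2]
grip_width: 0.998
finger_force: 0.0
```

Call:
apply_moves --pt "0 0 0 0 0 -0.26 1" --pt "0 0 0 0 0 -0.26 1" --pt "0 0 0 0 0 -0.26 1" --pt "0 0 0 0 0 -0.26 1" --pt "0 0 0 0 0 -0.26 1"

```text
time_s: 11.7
tcp_pos: [0.5806, 0.2103, 0.3984]
ee_rot: [[-0.931, 0.366, -0.0], [0.366, 0.931, 0.001], [0.001, 0.0, -1.0]]
ft_force: [-0.2, 0.2, 0.3]
grip_width: 1.003
finger_force: 0.0
```

Call:
apply_moves --pt "0 0 0 0 0 -0.26 1" --pt "0 0 0 0 0 -0.26 1" --pt "0 0 0 0 0 -0.26 1" --pt "0 0 0 0 0 -0.26 1" --pt "0 0 0 0 0 -0.26 1"

```text
time_s: 12.2
tcp_pos: [0.5807, 0.2101, 0.3985]
ee_rot: [[-0.954, -0.301, -0.0], [-0.301, 0.954, 0.001], [0.0, 0.001, -1.0]]
ft_force: [0.4, -0.3, -0.6]
grip_width: 1.004
finger_force: 0.0
```

Call:
apply_moves --pt "0 0 0 0 0 0 1" --pt "0 0 0 0 0 0 1"

```text
time_s: 12.4
tcp_pos: [0.5804, 0.2095, 0.3985]
ee_rot: [[-0.957, -0.291, -0.001], [-0.291, 0.957, 0.001], [0.0, 0.001, -1.0]]
ft_force: [0.1, 0.2, 0.0]
grip_width: 1.001
finger_force: 0.0
```

```bash
cat > arb.py <<'E'
from h import *
s=robot.observe();R=s["ee_rot"];print(s["tcp_pos"].round(4),"ydir",np.degrees(np.arctan2(R[1,1],R[0,1])).round(2),s["q"].round(2))
w,dw,cw=grab("wrist");np.savez("w4.npz",im=w,d=dw,**{k:np.array(v) for k,v in cw.items()})
P=cloud(cw,dw);X=P[...,0]-.582;Y=P[...,1]-.209;Rr=np.hypot(X,Y)
for n,lo,hi,rad in(("headtop",.132,.147,.03),("flange",.077,.088,.045),("racktop",.064,.075,.1)):
    q=P[(Rr<rad)&(P[...,2]>lo)&(P[...,2]<hi)]
    print(n,len(q),q.mean(0).round(4));(c,sz,a)=cv2.minAreaRect(q[:,:2].astype(np.float32));print(np.round(c,4),np.round(sz,4),round(a,2))
    if n=="flange":
        f=q[np.hypot(q[:,0]-.582,q[:,1]-.209)>.0255]-[.582,.209,0]
        print("lugs",len(f),np.degrees(np.angle(np.exp(2j*np.arctan2(f[:,1],f[:,0])).mean()))/2)
save(w,"arb.png",1.25)
E
python3 arb.py
```

```text
[0.5804 0.2095 0.3985] ydir 106.94 [-0.18  0.43 -0.27  1.65  0.13  1.08  1.37]
headtop 0 [nan nan nan]
[0. 0.] [0. 0.] 0.0
flange 707 [0.5718 0.2046 0.0821]
[0.5731 0.2047] [0.0504 0.0448] 16.49
lugs 112 27.84559727957284
racktop 6462 [0.5763 0.2052 0.0703]
[0.5801 0.2065] [0.0906 0.1302] 14.55arb.py:7: RuntimeWarning: Mean of empty slice.
  print(n,len(q),q.mean(0).round(4));(c,sz,a)=cv2.minAreaRect(q[:,:2].astype(np.float32));print(np.round(c,4),np.round(sz,4),round(a,2))
  ret = um.true_divide(
```

View pics/arb.png

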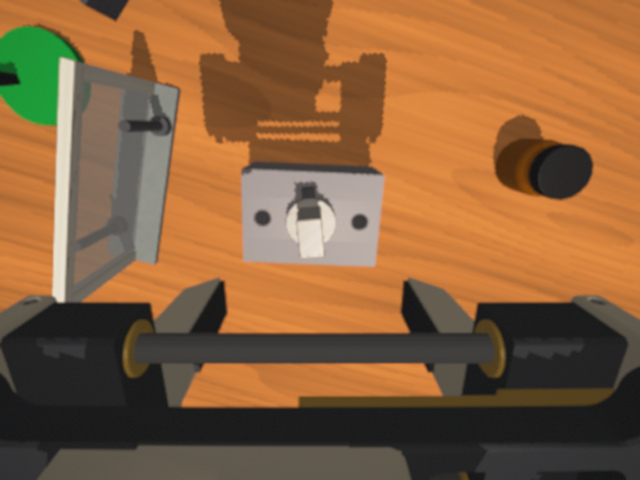

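The wrist view (1.25x) shows the rack centred at (312,217), with the arbor's flange at (310,222), its head (308,225) seen slightly from the side and a lug at (305,187). The head top actually sits at 127 mm (70 + 12 + 45), so I re-run with the right height band.

```bash
python3 - <<'E'
from h import *
D=np.load("w4.npz");P=cloud({k:D[k] for k in("intrinsics","k1","extrinsics")},D["d"])
Rr=np.hypot(P[...,0]-.582,P[...,1]-.209)
m=(Rr<.035)&(P[...,2]>.121)&(P[...,2]<.133);q=P[m]
c,sz,a=cv2.minAreaRect(q[:,:2].astype(np.float32));print("head",len(q),q.mean(0).round(4),np.round(c,4),np.round(sz,4),round(a,2))
x=q[:,:2]-q[:,:2].mean(0);v=np.linalg.eigh(x.T@x)[1][:,1];print("pca",np.degrees(np.arctan2(v[1],v[0])))
h=np.array(c)
f=P[(np.hypot(P[...,0]-h[0],P[...,1]-h[1])>.026)&(np.hypot(P[...,0]-h[0],P[...,1]-h[1])<.034)&(P[...,2]>.0775)&(P[...,2]<.088)][:,:2]-h
print("lug",len(f),f.mean(0).round(4),np.degrees(np.arctan2(f[:,1],f[:,0]).mean()))
# scene view lugs/head too
D=np.load("s2.npz");P=cloud({k:D[k] for k in("intrinsics","k1","extrinsics")},D["d"])
r=np.hypot(P[...,0]-h[0],P[...,1]-h[1])
q=P[(r<.035)&(P[...,2]>.122)&(P[...,2]<.133)];print("scene",len(q),q.mean(0).round(4),cv2.minAreaRect(q[:,:2].astype(np.float32)))
E
```

```text
head 643 [0.5787 0.2061 0.1272] [0.5796 0.2063] [0.0319 0.02  ] 21.88
pca -158.11296723765687
lug 60 [-0.0268 -0.011 ] -157.7095510996405
scene 117 [0.5825 0.2096 0.127 ] ((0.5816527605056763, 0.20948997139930725), (0.03407561033964157, 0.01984647661447525), 22.253713607788086)
```

Head 32 x 20 mm at (0.5794,0.2063), 127 mm high, axis 21.9°; the lug direction agrees. Align and descend slowly.

Call:
apply_moves --pt "0.0126 -0.0187 0 0 0 -0.166 1" --pt "0 0 0.15 0 0 0 1" --pt "0 0 0.26 0 0 0 1" --pt "0 0 0.2 0 0 0 1" --pt "0 0 0.12 0 0 0 1"

```text
time_s: 12.95
tcp_pos: [0.5782, 0.2056, 0.2867]
ee_rot: [[-0.927, -0.374, -0.003], [-0.374, 0.927, -0.001], [0.003, 0.0, -1.0]]
ft_force: [0.5, -0.6, -0.4]
grip_width: 0.998
finger_force: 0.0
```

Call:
apply_moves --pt "0 0 0.08 0 0 0 1" --pt "0 0 0.04 0 0 0 1" --pt "0 0 0.02 0 0 0 1" --pt "0 0 0.01 0 0 0 1" --pt "0 0 0 0 0 0 1"

```text
time_s: 13.45
tcp_pos: [0.5794, 0.206, 0.2677]
ee_rot: [[-0.927, -0.376, 0.001], [-0.376, 0.927, 0.0], [-0.001, -0.0, -1.0]]
ft_force: [-0.5, -0.3, -0.3]
grip_width: 0.999
finger_force: 0.0
```

Call:
apply_moves --pt "0 0 0 0 0 0 0.4" --pt "0 0 0 0 0 0 0" --pt "0 0 0 0 0 0 -0.2" --pt "0 0 0 0 0 0 -0.4" --pt "0 0 0 0 0 0 -0.4"

```text
time_s: 13.95
tcp_pos: [0.579, 0.2058, 0.267]
ee_rot: [[-0.927, -0.376, 0.0], [-0.376, 0.927, 0.0], [-0.0, 0.0, -1.0]]
ft_force: [0.1, 0.3, 0.5]
grip_width: 0.614
finger_force: 0.0
```

Call:
apply_moves --pt "0 0 0 0 0 0 -0.5" --pt "0 0 0 0 0 0 -0.6" --pt "0 0 0 0 0 0 -1" --pt "0 0 0 0 0 0 -1" --pt "0 0 0 0 0 0 -1"

```text
time_s: 14.45
tcp_pos: [0.579, 0.206, 0.2669]
ee_rot: [[-0.926, -0.376, -0.0], [-0.376, 0.926, 0.0], [-0.0, 0.0, -1.0]]
ft_force: [0.0, 0.8, 0.1]
grip_width: 0.216
finger_force: 30.0
```

Gripped at 19.9 mm with 30 N; nose = TCP z − 0.257. Lift straight up, then carry over the guard.

Call:
apply_moves --pt "0 0 -0.03 0 0 0 -1" --pt "0 0 -0.08 0 0 0 -1" --pt "0 0 -0.16 0 0 0 -1" --pt "0 0 -0.2 0 0 0 -1" --pt "0 0 -0.2 0 0 0 -1"

```text
time_s: 14.95
tcp_pos: [0.5786, 0.2056, 0.3685]
ee_rot: [[-0.926, -0.376, -0.001], [-0.376, 0.926, -0.0], [0.001, 0.0, -1.0]]
ft_force: [1.3, 0.2, -4.2]
grip_width: 0.216
finger_force: 30.0
```

Call:
apply_moves --pt "0 0 -0.2 0 0 0 -1" --pt "0 0 -0.14 0 0 0 -1" --pt "0 0 -0.07 0 0 0 -1" --pt "0 0 0 0 0 0 -1"

```text
time_s: 15.35
tcp_pos: [0.5792, 0.2059, 0.4308]
ee_rot: [[-0.926, -0.376, 0.003], [-0.376, 0.927, 0.001], [-0.003, -0.0, -1.0]]
ft_force: [0.4, 0.1, -5.1]
grip_width: 0.214
finger_force: 30.0
```

Call:
apply_moves --pt "0.06 -0.1 0 0 0 0 -1" --pt "0.12 -0.2 0 0 0 0 -1" --pt "0.14 -0.235 0 0 0 0 -1" --pt "0.14 -0.235 0 0 0 0 -1" --pt "0.14 -0.235 0 0 0 0 -1"

```text
time_s: 15.85
tcp_pos: [0.551, 0.0296, 0.427]
ee_rot: [[-0.927, -0.376, -0.004], [-0.376, 0.927, -0.001], [0.004, 0.001, -1.0]]
ft_force: [0.2, 0.2, -4.0]
grip_width: 0.218
finger_force: 30.0
```

Call:
apply_moves --pt "0.14 -0.235 0 0 0 0 -1" --pt "0.14 -0.235 0 0 0 0 -1" --pt "0.14 -0.235 0 0 0 0 -1" --pt "0.14 -0.235 0 0 0 0 -1" --pt "0.14 -0.235 0 0 0 0 -1"

```text
time_s: 16.35
tcp_pos: [0.5196, -0.1728, 0.4271]
ee_rot: [[-0.927, -0.376, -0.003], [-0.376, 0.927, 0.001], [0.003, 0.002, -1.0]]
ft_force: [1.6, 0.1, -4.4]
grip_width: 0.218
finger_force: 30.0
```

Call:
apply_moves --pt "0.14 -0.235 0 0 0 0 -1" --pt "0.1 -0.165 0 0 0 0 -1" --pt "0.05 -0.08 0 0 0 0 -1" --pt "0 0 0 0 0 0.1 -1" --pt "0 0 0 0 0 0.2 -1"

```text
time_s: 16.85
tcp_pos: [0.5073, -0.2539, 0.4273]
ee_rot: [[-0.975, -0.223, -0.003], [-0.223, 0.975, 0.002], [0.002, 0.002, -1.0]]
ft_force: [0.6, 0.6, -4.5]
grip_width: 0.214
finger_force: 30.0
```

Call:
apply_moves --pt "0 0 0 0 0 0.26 -1" --pt "0 0 0 0 0 0.26 -1" --pt "0 0 0 0 0 0.26 -1" --pt "0 0 0 0 0 0.26 -1" --pt "0 0 0 0 0 0.26 -1"

```text
time_s: 17.35
tcp_pos: [0.5077, -0.2527, 0.4275]
ee_rot: [[-0.898, 0.441, -0.002], [0.441, 0.898, 0.002], [0.003, 0.0, -1.0]]
ft_force: [-1.3, 0.2, -4.9]
grip_width: 0.219
finger_force: 30.0
```

Call:
apply_moves --pt "0 0 0 0 0 0.26 -1" --pt "0 0 0 0 0 0.14 -1" --pt "0 0 0 0 0 0.07 -1" --pt "0 0 0 0 0 0 -1" --pt "0 0 0 0 0 0 -1"

```text
time_s: 17.85
tcp_pos: [0.508, -0.253, 0.428]
ee_rot: [[-0.767, 0.641, -0.002], [0.641, 0.767, 0.001], [0.002, -0.0, -1.0]]
ft_force: [-0.0, -1.1, -4.1]
grip_width: 0.22
finger_force: 30.0
```

```bash
cat > st.py <<'E'
from h import *
s=robot.observe();R=s["ee_rot"];p=s["tcp_pos"];g=p+R[:,2]*.1615
print(p.round(4),"arbor x",(np.degrees(np.arctan2(R[1,1],R[0,1]))-90).round(2),"axis",R[:,2].round(4),s["ft_force"].round(1),"grip pt",g.round(4))
n=p+R[:,2]*.257;print("nose",n.round(4),"err",(np.array([.5084,-.2479,.08])-n).round(4),"tool",(R.T@(np.array([.5084,-.2479,.08])-n)/.15).round(3))
w,d,c=grab("wrist");np.savez("w5.npz",im=w,d=d,**{k:np.array(v) for k,v in c.items()})
for n in("scene","side"):
    im,d,c=grab(n);np.savez(n+"5.npz",im=im,d=d,**{k:np.array(v) for k,v in c.items()})
    P=cloud(c,d);r=np.hypot(P[...,0]-g[0],P[...,1]-g[1])
    for lo,hi in((-.094,-.08),(-.08,-.06),(-.06,-.036),(-.033,-.024)):
        m=(r<.05)&(P[...,2]>g[2]+lo)&(P[...,2]<g[2]+hi);q=P[m]
        if len(q)>5: print(n,lo,len(q),q.mean(0).round(4),q.min(0).round(3),q.max(0).round(3))
E
python3 st.py
```

```text
[ 0.508 -0.253  0.428] arbor x -39.89 axis [-0.0016  0.001  -1.    ] [-0.  -1.1 -4.1] grip pt [ 0.5077 -0.2529  0.2665]
nose [ 0.5075 -0.2528  0.171 ] err [ 0.0009  0.0049 -0.091 ] tool [0.015 0.029 0.607]
scene -0.094 23 [ 0.5129 -0.2464  0.1812] [ 0.503 -0.254  0.173] [ 0.519 -0.241  0.186]
scene -0.08 43 [ 0.5138 -0.2449  0.198 ] [ 0.498 -0.255  0.187] [ 0.523 -0.237  0.206]
scene -0.06 49 [ 0.5149 -0.2436  0.2163] [ 0.5   -0.257  0.208] [ 0.526 -0.236  0.227]
scene -0.033 83 [ 0.5142 -0.2435  0.2389] [ 0.482 -0.274  0.234] [ 0.537 -0.227  0.242]
side -0.094 19 [ 0.5067 -0.2469  0.1803] [ 0.498 -0.26   0.173] [ 0.516 -0.238  0.187]
side -0.08 28 [ 0.5074 -0.2449  0.198 ] [ 0.496 -0.256  0.187] [ 0.52  -0.235  0.206]
side -0.06 36 [ 0.5065 -0.2432  0.2174] [ 0.493 -0.256  0.207] [ 0.527 -0.235  0.23 ]
side -0.033 49 [ 0.5055 -0.2417  0.2386] [ 0.481 -0.278  0.234] [ 0.533 -0.227  0.242]
```

Holding steady; axis within 0.1° of vertical, 5 mm off in y. Correct and descend most of the way, then check with a fit.

Call:
apply_moves --pt "0.015 0.029 0.05 0 0 0.013 -1" --pt "0 0 0.12 0 0 0 -1" --pt "0 0 0.15 0 0 0 -1" --pt "0 0 0.1 0 0 0 -1" --pt "0 0 0.05 0 0 0 -1"

```text
time_s: 18.5
tcp_pos: [0.5086, -0.2481, 0.3562]
ee_rot: [[-0.762, 0.648, -0.003], [0.648, 0.762, 0.001], [0.003, -0.001, -1.0]]
ft_force: [-0.1, -0.3, -4.8]
grip_width: 0.218
finger_force: 30.0
```

Call:
apply_moves --pt "0 0 0.03 0 0 0 -1" --pt "0 0 0 0 0 0 -1" --pt "0 0 0 0 0 0 -1"

```text
time_s: 18.8
tcp_pos: [0.5096, -0.249, 0.3546]
ee_rot: [[-0.762, 0.648, 0.001], [0.648, 0.762, -0.0], [-0.001, 0.0, -1.0]]
ft_force: [-0.3, -0.3, -5.2]
grip_width: 0.217
finger_force: 30.0
```

```bash
cat > fit.py <<'E'
from h import *
from scipy.optimize import least_squares
s=robot.observe();R=s["ee_rot"];p=s["tcp_pos"];n=p+R[:,2]*.257;t=np.array([.5084,-.2479,.08])
print(p.round(4),"arbor x",(np.degrees(np.arctan2(R[1,1],R[0,1]))-90).round(2),"axis",R[:,2].round(4),s["ft_force"].round(1),s["grip_width"])
print("nose",n.round(4),"err",(t-n).round(4),"tool",(R.T@(t-n)/.15).round(4))
for nm in("scene","side"):
    im,d,c=grab(nm);np.savez(nm+"6.npz",im=im,d=d,**{k:np.array(v) for k,v in c.items()})
    P=cloud(c,d);r=np.hypot(P[...,0]-n[0],P[...,1]-n[1]);h=P[...,2]-n[2]
    q=P[(r<.03)&(h>.006)&(h<.056)];hh=q[:,2]-n[2];rad=.009+.007*hh/.06
    f=lambda a:(np.hypot(q[:,0]-a[0]-a[2]*hh,q[:,1]-a[1]-a[3]*hh)-rad)*1e3
    a=least_squares(f,[n[0],n[1],0,0],loss="soft_l1").x;print(nm,"shank",len(q),"nose",a[:2].round(4),"tilt",a[2:].round(3))
    q=P[(r<.06)&(P[...,2]<.066)&(P[...,2]>.02)]
    g=lambda a:(np.hypot(q[:,0]-a[0],q[:,1]-a[1])-.038)*1e3
    a=least_squares(g,[.5084,-.2479],loss="soft_l1").x;print(nm,"socket",len(q),a.round(4))
    q=P[(h>.061)&(h<.0715)&(r<.04)];q=q[(q[:,2]-n[2]<.0735)]
    o=q[np.hypot(q[:,0]-n[0],q[:,1]-n[1])>.0265]-n
    if len(o): print(nm,"lugs",len(o),np.degrees(np.angle(np.exp(2j*np.arctan2(o[:,1],o[:,0])).mean()))/2, "z",q[:,2].min()-n[2])
E
python3 fit.py
```

```text
[ 0.5096 -0.249   0.3546] arbor x -40.39 axis [ 1.2e-03 -5.0e-04 -1.0e+00] [-0.3 -0.3 -5.2] 0.2167525162979119
nose [ 0.5099 -0.2491  0.0976] err [-0.0015  0.0012 -0.0176] tool [ 0.0132 -0.0005  0.1175]
scene shank 95 nose [ 0.5125 -0.2504] tilt [-0.022  0.02 ]
scene socket 431 [ 0.5103 -0.2464]
scene lugs 18 -37.438162659294655 z 0.06145219166519755
side shank 71 nose [ 0.5114 -0.252 ] tilt [-0.057  0.049]
side socket 272 [ 0.5087 -0.2474]
side lugs 11 -41.3599810592201 z 0.06101530670618849
```

Views agree on yaw, but the shank fits hint at a tilt in the arbor's x–z plane (swung in the pinch). I measure it better: shank midlines in both images against the projected vertical, and the flange-top plane from the wrist camera.

```bash
cat > tilt.py <<'E'
from h import *
def proj(c,X):
    K=np.array(c["intrinsics"]);E=np.array(c["extrinsics"]);p=E[:3,:3].T@(X-E[:3,3]);x,y=p[0]/-p[2],-p[1]/-p[2]
    k=1+c["k1"]*(x*x+y*y);return np.array([K[0,0]*x*k+K[0,2],K[1,1]*y*k+K[1,2]])
def run(fresh=True):
    s=robot.observe();R=s["ee_rot"];n=s["tcp_pos"]+R[:,2]*.257
    out=[]
    for nm in("scene","side"):
        im,d,c=grab(nm);P=cloud(c,d);r=np.hypot(P[...,0]-n[0],P[...,1]-n[1]);h=P[...,2]-n[2]
        m=(r<.03)&(h>.004)&(h<.058)
        uv=[(u.mean(),v) for v in range(m.shape[0]) for u in [np.where(m[v])[0]] if len(u)>3]
        uv=np.array(uv);k=np.polyfit(uv[:,1],uv[:,0],1)
        a=proj(c,n+[0,0,.004]);b=proj(c,n+[0,0,.058]);sl=(b[0]-a[0])/(b[1]-a[1])
        E=np.array(c["extrinsics"]);right=E[:3,0]
        # pixel shift per m along right at nose; apparent tilt (component along image right per unit height)
        px=np.linalg.norm(proj(c,n+right*.01)-proj(c,n))/.01
        dv=abs(b[1]-a[1])/.054
        tilt=-(k[0]-sl)*dv/px
        mid=(a+b)/2;off=(np.polyval(k,a[1])-a[0])/px
        print(nm,len(uv),"tilt up->right",tilt.round(4),"right",right.round(2),"nose offset along right mm",(off*1e3).round(2),"res px",np.std(uv[:,0]-np.polyval(k,uv[:,1])).round(2))
        # socket centre relative: rim-side midline
        m=(np.hypot(P[...,0]-.509,P[...,1]+.2475)<.06)&(P[...,2]<.064)&(P[...,2]>.022)
        uv=np.array([(u.min()/2+u.max()/2,v) for v in range(m.shape[0]) for u in [np.where(m[v])[0]] if len(u)>10])
        t=np.array([.5084,-.2479,.043]);a=proj(c,t);k=np.polyfit(uv[:,1],uv[:,0],1);print("   socket offset mm",((np.polyval(k,a[1])-a[0])/px*1e3).round(2))
    w,d,c=grab("wrist");P=cloud(c,d);L=(P-n)@R  # tool axes
    m=(L[...,2]<-.066)&(L[...,2]>-.080)&(np.hypot(L[...,0],L[...,1])<.034)&(np.abs(P[...,2]-n[2])>.06)
    q=L[m]
    for _ in range(3):
        A=np.c_[q[:,:2],np.ones(len(q))];k=np.linalg.lstsq(A,q[:,2],rcond=None)[0];res=q[:,2]-A@k;q=q[np.abs(res)<.002]
    print("flange",len(q),"slope",k.round(4),q.min(0).round(3),q.max(0).round(3))
    save(np.hstack([cv2.resize(grab("scene")[0][85:185,170:270],(400,400),interpolation=cv2.INTER_CUBIC),cv2.resize(w[120:320,150:350],(400,400))]),"hov.png",1)
run()
E
python3 tilt.py
```

```text
scene 12 tilt up->right -0.0186 right [-0.85  0.53  0.01] nose offset along right mm -1.75 res px 0.28
   socket offset mm 1.72
side 12 tilt up->right -0.0258 right [-0.99 -0.12 -0.01] nose offset along right mm 1.16 res px 0.25
   socket offset mm 0.2
flange 922 slope [ 0.0692  0.0011 -0.0733] [ 0.005 -0.022 -0.074] [ 0.031  0.021 -0.069]
```

View pics/hov.png

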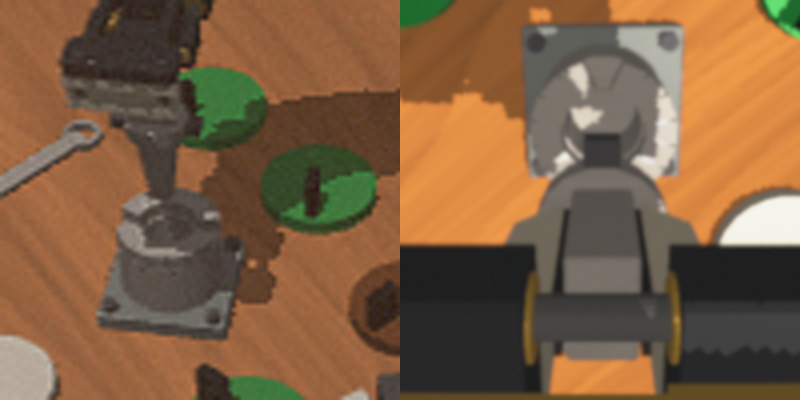

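In the hover picture (left: arbor above the open socket at (165,160); right: wrist view with the flange at (605,190), lug at (600,150) pointing along the slot) yaw looks right; a small tilt is possible. I calibrate the flange-plane measurement against the upright view in the rack.

```bash
cat > fl.py <<'E'
from h import *
def plane(q):
    for _ in range(4):
        A=np.c_[q[:,:2],np.ones(len(q))];k=np.linalg.lstsq(A,q[:,2],rcond=None)[0];res=q[:,2]-A@k;q=q[np.abs(res)<.0015]
    return len(q),k.round(4),q.min(0).round(3),q.max(0).round(3)
def flange(P,n,R,tag):
    L=(P-n)@R;L[...,2]*=-1
    rr=np.hypot(L[...,0],L[...,1])
    for nm,lo,hi,m in(("flange",.064,.080,rr<.024),("lug",.064,.08,(rr>.0245)&(rr<.036)&(L[...,0]>0)&(abs(L[...,1])<.008)),("headface",.076,.112,(abs(L[...,0])<.03)&(abs(L[...,1])<.009))):
        q=L[m&(L[...,2]>lo)&(L[...,2]<hi)]
        if len(q)<20: print(tag,nm,len(q));continue
        if nm=="headface": q=q[:,[2,1,0]]   # x as function of height
        print(tag,nm,*plane(q))
if __name__=="__main__":
    R=np.array([[-.926,-.376,0],[-.376,.927,0],[0,0,-1]])
    D=np.load("w4.npz");flange(cloud({k:D[k] for k in("intrinsics","k1","extrinsics")},D["d"]),np.array([.5796,.2063,.010]),R,"rack")
    D=np.load("w5.npz");R=np.array([[-.767,.641,-.002],[.641,.767,.001],[.002,0,-1]]);flange(cloud({k:D[k] for k in("intrinsics","k1","extrinsics")},D["d"]),np.array([.5075,-.2528,.171]),R,"carry")
    s=robot.observe();R=s["ee_rot"];w,d,c=grab("wrist");flange(cloud(c,d),s["tcp_pos"]+R[:,2]*.257,R,"now")
E
python3 fl.py
```

```text
rack flange 577 [-0.0069 -0.0015  0.0723] [-0.02  -0.022  0.071] [0.024 0.023 0.074]
rack lug 67 [-0.1283 -0.0294  0.0748] [ 0.024 -0.006  0.07 ] [0.032 0.006 0.073]
rack headface 147 [-0.0028 -0.0035  0.0157] [ 0.076 -0.009  0.015] [0.112 0.009 0.016]
carry flange 701 [-0.0453 -0.0005  0.0732] [ 0.005 -0.022  0.071] [0.024 0.021 0.074]
carry lug 135 [-0.3403 -0.0203  0.0805] [ 0.024 -0.006  0.069] [0.031 0.005 0.073]
carry headface 851 [-0.0018 -0.0026  0.0144] [ 0.076 -0.009  0.013] [0.112 0.009 0.015]
now flange 705 [-0.0457 -0.003   0.0731] [ 0.005 -0.022  0.071] [0.024 0.021 0.074]
now lug 135 [-0.2759  0.0187  0.0787] [ 0.024 -0.006  0.069] [0.031 0.005 0.073]
now headface 870 [-0.0004 -0.0037  0.0143] [ 0.076 -0.009  0.013] [0.112 0.009 0.015]
```

The head's front face is parallel to the tool axis within 0.1° (870 points), so the arbor is upright; the flange slope was an edge effect. The arbor sits about 1.5 mm towards tool −x in the pinch, so I shift +3.4 mm along tool x and lower 17 mm.

Call:
apply_moves --pt "0.0227 0 0 0 0 0 -1" --pt "0 0 0.03 0 0 0 -1" --pt "0 0 0.04 0 0 0 -1" --pt "0 0 0.03 0 0 0 -1" --pt "0 0 0.015 0 0 0 -1"

```text
time_s: 19.65
tcp_pos: [0.5064, -0.2465, 0.3357]
ee_rot: [[-0.762, 0.648, -0.001], [0.648, 0.762, 0.001], [0.001, -0.0, -1.0]]
ft_force: [0.8, -0.2, -4.6]
grip_width: 0.214
finger_force: 30.0
```

Call:
apply_moves --pt "0 0 0 0 0 0 -1" --pt "0 0 0 0 0 0 -1" --pt "0 0 0 0 0 0 -1"

```text
time_s: 19.95
tcp_pos: [0.5068, -0.2467, 0.3368]
ee_rot: [[-0.762, 0.648, 0.0], [0.648, 0.762, -0.0], [-0.0, 0.0, -1.0]]
ft_force: [0.1, -0.2, -4.8]
grip_width: 0.22
finger_force: 30.0
```

```bash
python3 fit.py; cat > rel.py <<'E'
from h import *
from fl import flange
s=robot.observe();R=s["ee_rot"];w,d,c=grab("wrist");P=cloud(c,d);n=s["tcp_pos"]+R[:,2]*.257
flange(P,n,R,"now")
r=np.hypot(P[...,0]-.5084,P[...,1]+.2479);q=P[(r<.05)&(P[...,2]>.066)&(P[...,2]<.074)]
L=(q-n)@R
from scipy.optimize import least_squares
# outer rim: farthest point per angular bin about target
t=(np.array([.5084,-.2479,.07])-n)@R;th=np.degrees(np.arctan2(L[:,1]-t[1],L[:,0]-t[0]));rr=np.hypot(L[:,0]-t[0],L[:,1]-t[1])
b=[(L[i]) for a in range(-180,180,6) for m in [np.where((th>=a)&(th<a+6))[0]] if len(m)>3 for i in [m[np.argmax(rr[m])]] if rr[i]>.034]
b=np.array(b);f=lambda a:(np.hypot(b[:,0]-a[0],b[:,1]-a[1])-.038)*1e3
k=least_squares(f,t[:2],loss="soft_l1").x;print("rim centre in tool rel nose",len(b),k.round(4),"predicted",t.round(4))
E
python3 rel.py
```

```text
[ 0.5068 -0.2467  0.3368] arbor x -40.38 axis [ 3.e-04 -1.e-04 -1.e+00] [ 0.1 -0.2 -4.8] 0.2195423563309812
nose [ 0.5069 -0.2467  0.0798] err [ 0.0015 -0.0012  0.0002] tool [-0.0127  0.0007 -0.001 ]
scene shank 91 nose [ 0.5088 -0.2473] tilt [-0.005  0.01 ]
scene socket 414 [ 0.5103 -0.2465]
scene lugs 19 -41.78749798064715 z 0.06122378224343239
side shank 75 nose [ 0.5075 -0.2453] tilt [-0.015 -0.066]
side socket 253 [ 0.5079 -0.2474]
side lugs 14 -43.17692482614281 z 0.061312975672733194
now flange 708 [-0.0415  0.0028  0.0731] [ 0.005 -0.022  0.071] [0.024 0.021 0.074]
now lug 129 [-0.2867  0.0113  0.0791] [ 0.024 -0.006  0.069] [0.03  0.005 0.073]
now headface 855 [-0.0015 -0.0015  0.0143] [ 0.076 -0.009  0.013] [0.112 0.009 0.015]
rim centre in tool rel nose 39 [-0.0025  0.0001] predicted [-0.0019  0.0001  0.0099]
```

Yaw −40.4° against the slot's −40.3°, nose 9.8 mm above the rim, centring within ~0.5 mm. One tiny trim, settle, then hand in.

Call:
apply_moves --pt "-0.0033 0 0 0 0 0 -1" --pt "0 0 0 0 0 0 -1" --pt "0 0 0 0 0 0 -1" --pt "0 0 0 0 0 0 -1" --pt "0 0 0 0 0 0 -1"

```text
time_s: 20.6
tcp_pos: [0.5071, -0.2469, 0.3367]
ee_rot: [[-0.762, 0.648, -0.0], [0.648, 0.762, 0.0], [0.0, 0.0, -1.0]]
ft_force: [0.1, -0.5, -4.1]
grip_width: 0.215
finger_force: 30.0
```

```bash
python3 rel.py | tail -1; python3 -c "
from h import *
s=robot.observe();print(s['tcp_pos'].round(4),np.abs(s['dq']).max().round(4),s['grip_width'],s['ft_force'].round(1));print(robot.job_done())"
```

```text
rim centre in tool rel nose 39 [-0.0023  0.0001] predicted [-0.0017  0.0001  0.0097]
[ 0.5071 -0.2469  0.3367] 0.0015 0.21691783739921106 [-0.1 -0.4 -4. ]
the job is handed in; nothing more can be done
None
```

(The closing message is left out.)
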